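Clear the parts tote off the instrument case, then hold its cover open

ROBOT

A 7-joint arm with a two-finger parallel gripper is mounted at the origin on the work surface. World frame = base frame: x ahead of the robot, y to its left, z up, the work surface at z = 0. Lengths are in m, angles in rad, forces in N, time in s.
With the tool pointing down it reaches from about 0.35 to 0.9 m from the base axis. Payload 8.1 kg.
Tool frame: the origin (TCP) lies between the finger pads; the fingertips stand 22 mm ahead of it and the grasp point (between the pads) lies 3 mm ahead of it (arm.tip_reach is the distance from the TCP to the fingertips, in m); z points along the fingers, y is the line along which they close (so a half turn about z gives the same grasp; the last joint's range is limited). The gripper opens to 92 mm and grips with 3 to 60 N. Pads are 19 mm wide; open, the fingers measure 130 mm over their backs; the gripper's body (75 mm by 190 mm) begins 47 mm behind the grasp point.
Start: joints at [-1.391, 0.434, 0.025, 1.573, -0.012, 1.134, -0.075], TCP at [0.174, 0.6, 0.249] pointing down, gripper open.
Joint ranges: [-2.62, 2.62], [-0.44, 2.09], [-1.27, 1.32], [0.08, 2.57], [-1.32, 4.46], [0.12, 2], [-2.74, 2.74]. Speed limits (rad/s): [2.22, 2.22, 3.01, 3.01, 3.14, 3.14, 3.14].

INTERFACE

Orientations are given as a rotation vector (axis times angle).
In Python, from cell import telemetry, vision, job, arm gives the robot as it stands. The module is installed in compiled form; this text tells all that it offers.
- The arm moves only by the shell command python3 -m creep 'ROWS' [FORCE]. ROWS is text: rows parted by semicolons, each of 7 numbers parted by spaces: the finger opening in cm, from 0 to 9.18, then the shift along the tool's x, y, z in cm, then the turn, a rotation vector about the tool's x, y, z in degrees. A call has 1 to 5 rows; each row is the pose to reach, as a shift and turn from the pose commanded when the call began, along the tool's axes at that moment; what a row does not reach only later rows make up. A row lasts 1/8 s, in which the tool goes at most 62.5 mm and 10.7 degrees, less where a joint would pass 70% of its speed; a pose out of reach is approached as far as the arm can. A call with a gripper value outside its range is refused whole. The fingers move at their own pace and stop on an object; FORCE is the grip in N (left out, the last holds). Time passes only in rows, so rows that repeat a pose let the fingers close. It gives the time, the measured TCP pose, the force, the opening and the grip force at its end, in the units of the state.
- telemetry.observe(): the state, without advancing time (a new reading comes with each control period).
- vision.get_image(name): name is "scene" or "top"; returns the picture (384x512x3 uint8, red, green, blue); there is no depth.
- vision.camera_info(name): a dict with "fov_y" (degrees; the focal length in pixels is half the picture's height over the tangent of half this angle, whatever the lens; pixels are square), "cx", "cy" (the principal point, pixels), "dist_coeffs" ([k1, k2, p1, p2, k3] as OpenCV has them; the pictures are not rectified), "extrinsics" (4x4, takes a point from camera to world coordinates). Camera axes: x right, y down, z forward; pixel columns grow to the right and rows downward; lengths in m; the calibration is good to about 2 mm. A picture is of the moment at which its call begins. camera_info takes no time and is no camera call.
- job.sign_off(): hands the job in; it is judged then, once.
The state is a dict: "clock": time; "joints": joint angles; "dq": joint speeds; "joint_efforts": joint torques, N m; "position": TCP position; "ee_rot": TCP orientation; "force": force on the tool from outside, world axes, zero at the start; "ft_torque": the same for the moment, N m; "width": opening from 0.0 (shut) to 1.0 (fully open); "gripper_force": force on a finger pad.
Only numpy, scipy, OpenCV 4.12 (cv2) and the standard library are available. Lean on these libraries where they do the work, as an engineer would, in place of code of your own. Each camera call takes 0.05 s, during which the arm holds its last target. There are 200 camera calls.

TASK

Take the parts tote that stands on the closed cover of the aluminium instrument case and hang it by its handle bar across both prongs of the two-pronged stand, never tipping it so that its parts would spill, and let go of it there. Then lift the cover by its bow handle and hold it open at 50 degrees from closed so that the circuit inside can be looked at; the cover falls shut if let go, so finish while still holding it steady there with the gripper. Leave the mug, the tape roll and the screwdriver where they are.

Things in the scene. Friction and masses are not known exactly. Their poses are not given: they have to be found in the camera images.
- case: the aluminium instrument case, an open-topped box 180 (x) x 200 (y) x 85 mm high, walls 6 mm, fixed to the bench. Origin at the centre of its underside; -x is its front (roughly towards the robot), +x its back where the cover is hinged; z up.
- cover (a joint): the angle of the case's cover in rad: 0 = closed (lying on the case), growing as its front edge rises and swings back about the hinge; 50 degrees = 0.873; stop at 1.9. No spring and next to no friction: below about 1.5 it falls shut under its own weight (about 450 g, so 2 to 3 N at the bow handle).
- cover_bar (a point): middle of the grip bar of the cover's bow handle: round steel bar, 10 mm thick, 90 mm long, parallel to the hinge (y), in the plane of the cover, 40 mm in front of its front edge, on a 10 mm rod at each end; 88.5 mm above the bench when closed. 35 mm free between bar and case: come from above with the fingers open less than 45 mm. The bar can turn between the fingers, so the hand may stay upright.
- cover_hinge (a point): middle of the cover's hinge line (its y), 90 mm behind the case's centre, 85.5 mm above the bench. The cover is a plate 180 x 200 x 6 mm; when closed the grip bar's centre lies 220 mm in front of this point (-x) and 3 mm above it.
- tote: the small parts tote: open grey plastic box 70 (x) x 124 (y) x 45 mm high with a stiff upright steel handle, about 280 g, standing on the cover. Origin at the centre of its underside; z up; y along its long side and its handle bar.
- tote_bar (a point): the middle of the tote's handle bar: a round bar 10 mm thick, 118 mm long between its two uprights (10 mm thick), running along the tote's y, its centre 120 mm above the tote's underside. Free all round: 70 mm down to the box's rim. The tote can swing about the bar.
- stand: steel stand with two prongs, fixed. Origin under its post, at bench level; z up. Post 16 mm thick, 160 mm high; base plate 12 mm thick. The prongs (8 mm round bars at y = -35 and +35 mm) leave the post's top at 160 mm height towards -x (roughly to the robot), sink 8 mm to a seat 85 mm out, then rise 20 mm to tips 112 mm out. Nothing stands above them.
- stand_seat (a point): the middle between the two seats (lowest places) of the prongs, level with the prongs' upper side there: 85 mm from the post, 156 mm above the bench. A hung 10 mm bar rests with its centre about 6 mm above this point, running along the stand's y. Axes as the stand's.
- mug: bystander: white mug, 80 mm wide, 95 mm high; origin at the centre of its underside.
- tape: bystander: roll of tape lying flat, 100 mm wide, 25 mm high; origin at the centre of its underside.
- screwdriver: bystander: screwdriver lying on the bench along its x axis; origin on its underside near its middle.
Not all that is in view belongs to the job. Leave any orange or red look-alike of the tote alone.

How it is judged:
On the way:
1. the tote hangs by its bar from both prongs, let go, while the cover is still closed (x of tote_bar in the frame of stand_seat between -0.015 and 0.06 m and y of tote_bar in the frame of stand_seat between -0.022 and 0.022 m and z of tote_bar in the frame of stand_seat between -0.001 and 0.017 m and contact force between tote and stand above 0.7 N and contact force between the fingers and tote below 0.2 N and angle between tote's own z axis and vertical below 0.3 rad and angle between the y axis of tote and the y axis of stand, either way round below 0.3 rad and linear speed of tote below 0.1 m/s and value of joint cover below 0.1 rad), for 0.2 s.
At the end, for the whole second after the job is handed in: The cover is at 50 degrees, 6 degrees either way, still, and touched by the gripper's fingers, which alone carry it; the tote hangs free by its bar across both prongs, upright within 0.3 rad and let go (x of tote_bar in the frame of stand_seat between -0.015 and 0.06 m and y of tote_bar in the frame of stand_seat between -0.022 and 0.022 m and z of tote_bar in the frame of stand_seat between -0.001 and 0.017 m and contact force between tote and stand above 0.7 N and contact force between the fingers and tote below 0.2 N and angle between tote's own z axis and vertical below 0.3 rad and angle between the y axis of tote and the y axis of stand, either way round below 0.3 rad and linear speed of tote below 0.1 m/s and value of joint cover between 0.768 and 0.977 rad and velocity of joint cover between -0.05 and 0.05 rad/s and contact force between the fingers and cover above 0.5 N); the arm keeps its last pose, push and grip.
It fails at once if the tote is tipped by more than 45 degrees (angle between tote's own z axis and vertical above 0.785 rad).
It fails at once if a bystander is moved by more than 30 mm (distance of any of mug, tape, screwdriver from where it was at the start of the episode above 0.03 m).
It also fails if it takes over 64 s, if anything falls off the work surface, if the arm or the gripper's body presses on something with over 40 N, if the wrist force passes 120 N, or if a joint passes its speed limit or range.

## Working session

There is one attempt and no reset: what is moved stays moved. The work goes in short steps, Python scripts to look and compute and a shell command to move; the robot and the scene stay as the last step left them, time stands still between calls to the robot, and variables do not carry over. Pictures are saved under pics/ and viewed, at most 10 in all, crops included, and the job is handed in when it is done.

```bash
mkdir -p pics; ls; python3 - <<'E'
from cell import telemetry, vision, job, arm
import cv2
s=telemetry.observe()
print({k:s[k] for k in s}); 
for n in("scene","top"):
    cv2.imwrite(f"pics/{n}0.png",vision.get_image(n)[:,:,::-1]); print(vision.camera_info(n))
E
```

```text
pics
{'clock': 0.0, 'joints': array([-1.39059227,  0.43521467,  0.02496184,  1.5741162 , -0.01160155,
        1.1340156 , -0.07507775]), 'dq': array([-1.05640593e-04, -1.58523646e-03, -6.68140918e-04, -6.77275455e-04,
       -6.35558378e-04,  8.16167796e-05,  2.07727189e-04]), 'joint_efforts': array([-9.74735885e-04, -6.67867112e+01,  9.84384567e-01, -3.14447737e+01,
       -6.03190600e-02,  4.31413273e-02,  1.87131322e-04]), 'position': array([0.17431473, 0.59968435, 0.2479426 ]), 'ee_rot': array([-4.42795738e-01, -3.11014102e+00,  2.52334926e-03]), 'force': array([-0.98593266,  1.22155141, -0.26078263]), 'ft_torque': array([ 0.02563173, -0.00747786, -0.01668133]), 'gripper_force': 0.0, 'width': 1.0002545930681253}
{'fov_y': 57.52482409807888, 'cx': 254.38081373347057, 'cy': 194.67772735269338, 'dist_coeffs': array([-0.07668321,  0.        ,  0.        ,  0.        ,  0.        ]), 'extrinsics': array([[ 0.71194938,  0.6131634 , -0.34228456,  0.91678038],
       [ 0.70211348, -0.63045416,  0.33100485, -0.2875069 ],
       [-0.01283467, -0.4759813 , -0.87936174,  1.07580566],
       [ 0.        ,  0.        ,  0.        ,  1.        ]])}
{'fov_y': 45.046869894818876, 'cx': 252.3050123897752, 'cy': 191.11708086355176, 'dist_coeffs': array([-0.14018807,  0.        ,  0.        ,  0.        ,  0.        ]), 'extrinsics': array([[ 0.01456956, -0.99762858,  0.06726777,  0.4420464 ],
       [-0.99989239, -0.01442104,  0.00269295,  0.08269894],
       [-0.0017165 , -0.06729977, -0.99773132,  1.46930549],
       [ 0.        ,  0.        ,  0.        ,  1.        ]])}
```

View pics/scene0.png

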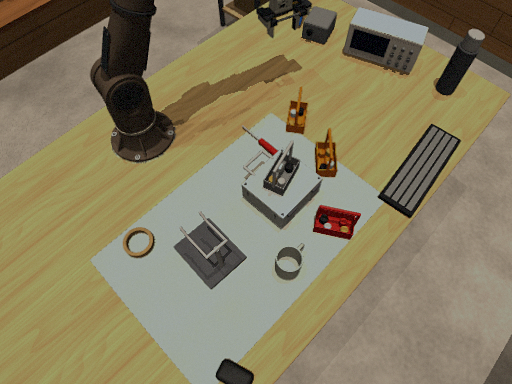

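View pics/top0.png

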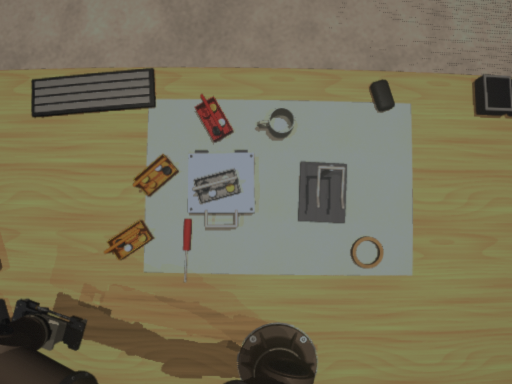

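The scene view shows the case (~282,190) with the grey tote on it (~283,172), the stand (~210,245), and orange and red look-alikes. In the top view the case is at ~(221,185), its bow bar at ~(221,227), and the stand at ~(323,190). I'll enlarge these areas.

```bash
cat > h.py <<'E'
import cv2,numpy as np
from cell import vision
def K(n):
    i=vision.camera_info(n); f=192/np.tan(np.radians(i['fov_y']/2))
    return np.array([[f,0,i['cx']],[0,f,i['cy']],[0,0,1]]),i['dist_coeffs'],i['extrinsics']
def ray(n,p):
    k,d,E=K(n); q=cv2.undistortPoints(np.array([[p]],float),k,d)[0,0]
    return E[:3,3],E[:3,:3]@np.array([q[0],q[1],1])
def plane(n,p,z):
    o,d=ray(n,p); return o+d*(z-o[2])/d[2]
def tri(ps,pt):
    a,u=ray('scene',ps); b,v=ray('top',pt)
    s=np.linalg.lstsq(np.c_[u,-v],b-a,rcond=None)[0]
    P,Q=a+u*s[0],b+v*s[1]; return (P+Q)/2,np.linalg.norm(P-Q)
def proj(n,X):
    k,d,E=K(n); R=E[:3,:3].T
    return cv2.projectPoints(np.array(X,float).reshape(-1,1,3),cv2.Rodrigues(R)[0],-R@E[:3,3],k,d)[0][:,0]
def crop(im,x,y,w=100,h=75,s=4):
    c=cv2.resize(im[y:y+h,x:x+w],None,fx=s,fy=s,interpolation=cv2.INTER_CUBIC)
    for i in range(0,w,10):
        cv2.line(c,(i*s,0),(i*s,6 if i%50 else 14),(0,0,255),1)
    for j in range(0,h,10): cv2.line(c,(0,j*s),(6,j*s),(0,0,255),1)
    cv2.putText(c,f"{x},{y}",(10,25),0,.4,(0,0,255),1); return c
E
python3 - <<'E'
from h import *
s=cv2.imread('pics/scene0.png');t=cv2.imread('pics/top0.png')
cv2.imwrite('pics/m1.png',np.vstack([np.hstack([crop(s,230,135),crop(t,175,160)]),np.hstack([crop(s,165,205),crop(t,280,155)])]))
E
```

```text
(no output)
```

View pics/m1.png

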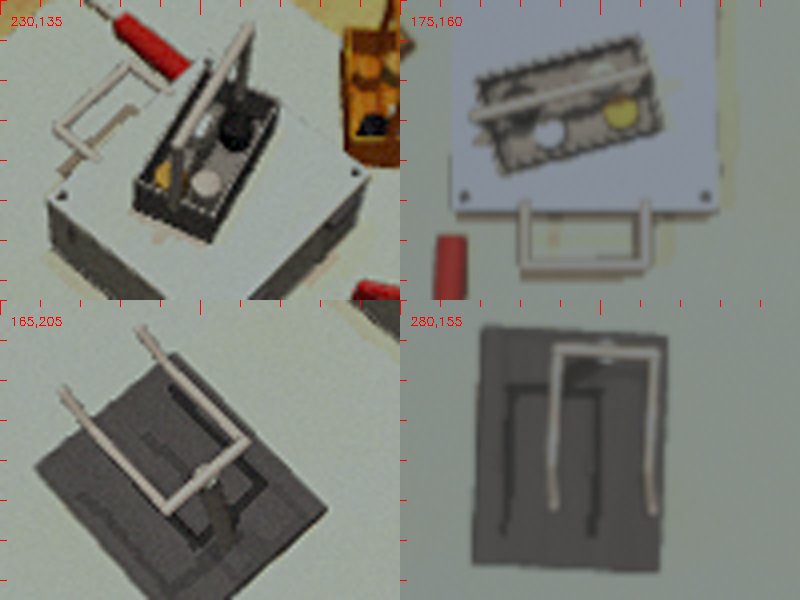

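The montage shows the bar ends, bow corners and prong tips and corners clearly in both views. Next I triangulate them.

```bash
python3 - <<'E'
from h import *
c=lambda o,p:(o[0]+(p[0]+.5)/4-.5,o[1]+(p[1]+.5)/4-.5)
S1,T1,S2,T2=(230,135),(175,160),(165,205),(280,155)
D=dict(totL=(S1,(249,30),T1,(76,116)),totR=(S1,(181,144),T1,(250,69)),
bowL=(S1,(129,69),T1,(120,265)),bowR=(S1,(60,130),T1,(247,264)),
tipL=(S2,(141,31),T2,(154,207)),tipR=(S2,(65,92),T2,(254,212)),
cL=(S2,(246,140),T2,(157,51)),cR=(S2,(168,207),T2,(257,53)))
R={}
for k,(a,p,b,q) in D.items():
    X,e=tri(c(a,p),c(b,q)); R[k]=X; print(k,X.round(4),'gap',e.round(4))
for a,b in(('totL','totR'),('bowL','bowR'),('tipL','tipR'),('cL','cR'),('cL','tipL'),('cR','tipR')):
    d=R[a]-R[b]; print(a,b,'mid',((R[a]+R[b])/2).round(4),'len',np.linalg.norm(d).round(4),'yaw of y-dir',np.degrees(np.arctan2(-d[0],d[1])).round(1))
# case front top corners, z=.0885
for p in((52,212),(318,212)): print(plane('top',c(T1,p),.0885).round(4))
E
```

```text
totL [0.5326 0.2478 0.2101] gap 0.0032
totR [0.5672 0.1306 0.2172] gap 0.0074
bowL [0.4286 0.2275 0.0777] gap 0.0016
bowR [0.4332 0.1344 0.0877] gap 0.0053
tipL [ 0.4904 -0.0983  0.1682] gap 0.0038
tipR [ 0.4881 -0.1685  0.1698] gap 0.0052
cL [ 0.6023 -0.101   0.1593] gap 0.0044
cR [ 0.6014 -0.1723  0.1636] gap 0.004
totL totR mid [0.5499 0.1892 0.2136] len 0.1223 yaw of y-dir 16.5
bowL bowR mid [0.4309 0.181  0.0827] len 0.0938 yaw of y-dir 2.8
tipL tipR mid [ 0.4892 -0.1334  0.169 ] len 0.0702 yaw of y-dir -1.9
cL cR mid [ 0.6019 -0.1366  0.1614] len 0.0715 yaw of y-dir -0.8
cL tipL mid [ 0.5464 -0.0997  0.1638] len 0.1123 yaw of y-dir -91.4
cR tipR mid [ 0.5447 -0.1704  0.1667] len 0.1136 yaw of y-dir -91.9
[0.4679 0.2788 0.0885]
[0.471  0.0801 0.0885]
```

```bash
cat >> h.py <<'E'
from scipy.spatial.transform import Rotation as Ro
from cell import telemetry
def plan(x,y,z,yaw):
    "tool down, tool y along +-(cos yaw, sin yaw); prints shift cm and turn deg in tool axes"
    s=telemetry.observe(); R=Ro.from_rotvec(s['ee_rot']); p=s['position']
    best=None
    for a in(yaw,yaw+180):
        a=np.radians(a); Y=np.array([np.cos(a),np.sin(a),0]); Z=np.array([0,0,-1.]); X=np.cross(Y,Z)
        rv=(R.inv()*Ro.from_matrix(np.c_[X,Y,Z])).as_rotvec(degrees=True)
        if best is None or np.linalg.norm(rv)<np.linalg.norm(best): best=rv
    print('t',round(s['clock'],2),'pos',p.round(4),'j',s['joints'].round(2),'F',s['force'].round(1),'w',round(s['width']*9.18,2))
    print('shift cm',(R.inv().apply(np.array([x,y,z])-p)*100).round(2),'turn',best.round(1))
E
python3 - <<'E'
from h import *
c=lambda o,p:(o[0]+(p[0]+.5)/4-.5,o[1]+(p[1]+.5)/4-.5)
T1,T2=(175,160),(280,155)
for n,z,a,b in(('tote',.2085,(76,116),(250,69)),('bow',.0885,(120,265),(247,264))):
    A,B=plane('top',c(T1,a),z),plane('top',c(T1,b),z);d=A-B
    print(n,((A+B)/2).round(4),np.linalg.norm(d).round(4),np.degrees(np.arctan2(-d[0],d[1])).round(1))
for z,ps in((.16,((157,51),(257,53))),(.172,((154,207),(254,212)))):
    A,B=[plane('top',c(T2,p),z) for p in ps]; print(((A+B)/2).round(4),(A-B).round(4))
for v in np.eye(3): print(Ro.from_rotvec(telemetry.observe()['ee_rot']).apply(v).round(3))
plan(.552,.19,.29,16.5)
E
```

```text
tote [0.5485 0.1875 0.2085] 0.1234 16.0
bow [0.4304 0.1797 0.0885] 0.0947 1.4
[ 0.6008 -0.1387  0.16  ] [0.0002 0.072  0.    ]
[ 0.4879 -0.1348  0.172 ] [0.0026 0.0709 0.    ]
[-0.96   0.279 -0.   ]
[ 0.279  0.96  -0.001]
[-0.    -0.001 -1.   ]
t 0.1 pos [0.1743 0.5997 0.248 ] j [-1.39  0.44  0.02  1.57 -0.01  1.13 -0.08] F [-0.5 -0.6  0.6] w 9.19
shift cm [-47.7  -28.81  -4.15] turn [-0.1  0.  57.3]
```

```bash
python3 -m creep '6 -4 -2 -4.2 0 0 8; 6 -9 -5 -4.2 0 0 16; 6 -14 -8 -4.2 0 0 24; 6 -19 -11 -4.2 0 0 32; 6 -24 -14 -4.2 0 0 40'; python3 -c "
from h import *
plan(.549,.188,.29,16.3)"
```

```text
clock: 0.72
position: [0.3668, 0.397, 0.2906]
ee_rot: [-1.486, -2.768, 0.0]
force: [1.2, 1.2, -0.9]
width: 0.654
gripper_force: 0.0
t 0.72 pos [0.3668 0.397  0.2906] j [-1.13  0.26  0.26  1.73 -0.07  1.16 -0.26] F [ 1.2  1.2 -0.9] w 6.01
shift cm [-27.49   3.64   0.06] turn [-0.   0.  17.2]
```

```bash
python3 -m creep '6 -6 1 0 0 0 5; 6 -12 2 0 0 0 10; 6 -18 3 0 0 0 15; 6 -24 3.5 0 0 0 17.2; 6 -27.5 3.6 0 0 0 17.2'; python3 - <<'E'
from h import *
plan(.549,.188,.2115,16.3)
s=vision.get_image('scene')[:,:,::-1];t=vision.get_image('top')[:,:,::-1]
cv2.imwrite('pics/m2.png',np.hstack([crop(s,230,115,100,75),crop(t,165,140)]))
E
```

```text
clock: 1.35
position: [0.5502, 0.1868, 0.2905]
ee_rot: [1.882, 2.514, -0.001]
force: [-0.6, -0.2, 0.1]
width: 0.653
gripper_force: 0.0
t 1.35 pos [0.5502 0.1868 0.2905] j [-0.74  0.34  0.43  1.65 -0.15  1.19  0.02] F [-0.6 -0.2  0.1] w 5.99
shift cm [ 0.16 -0.08  7.9 ] turn [-0.   0.1  0.1]
```

View pics/m2.png

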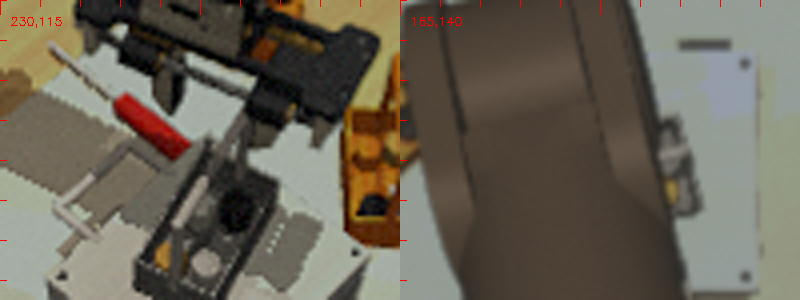

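The fingers stand above and to both sides of the bar (fingertips at ~(268,140) and ~(310,148) in the scene view). I descend and close.

```bash
python3 -m creep '6 0.1 -0.1 4 0 0 0; 6 0.1 -0.1 6 0 0 0; 6 0.1 -0.1 7.9 0 0 0; 3 0.1 -0.1 7.9 0 0 0; 3 0.1 -0.1 7.9 0 0 0' 25; python3 -m creep '0 0 0 0 0 0 0; 0 0 0 0 0 0 0; 0 0 0 0 0 0 0; 0 0 0 0 0 0 0; 0 0 0 0 0 0 0' 25
```

```text
clock: 2.08
position: [0.5475, 0.1914, 0.2124]
ee_rot: [1.877, 2.519, 0.001]
force: [0.4, 0.4, 0.1]
width: 0.483
gripper_force: 0.0
clock: 2.7
position: [0.5478, 0.191, 0.2119]
ee_rot: [1.878, 2.518, 0.001]
force: [0.7, -0.1, 1.7]
width: 0.098
gripper_force: 25.0
```

```bash
python3 -m creep '0 0 0 -0.4 0 0 0; 0 0 0 -1.2 0 0 0; 0 0 0 -2.2 0 0 0; 0 0 0 -3.2 0 0 0; 0 0 0 -3.6 0 0 0' 30; python3 -c "
from h import *
plan(.40,-.131,.2475,-1.7)
plan(.45,.03,.2475,7)"
```

```text
clock: 3.32
position: [0.5478, 0.191, 0.2488]
ee_rot: [1.877, 2.518, 0.002]
force: [-0.2, -0.2, -1.9]
width: 0.096
gripper_force: 30.0
t 3.33 pos [0.5478 0.191  0.2488] j [-0.73  0.37  0.42  1.71 -0.17  1.09  0.03] F [-0.2 -0.2 -1.9] w 0.88
shift cm [-26.64 -23.36   0.09] turn [ 0.1 -0.  18.3]
t 3.33 pos [0.5478 0.191  0.2488] j [-0.73  0.37  0.42  1.71 -0.17  1.09  0.03] F [-0.2 -0.2 -1.9] w 0.88
shift cm [-12.64 -13.97   0.11] turn [ 0.1 -0.   9.6]
```

```bash
python3 -m creep '0 -1 -1 0 0 0 1; 0 -3 -3 0 0 0 3; 0 -6 -6 0 0 0 5; 0 -9 -9 0 0 0 7; 0 -12 -11.5 0 0 0 9.5'; python3 -m creep '0 -3 -2.5 0 0 0 2; 0 -6 -4.5 0 0 0 4; 0 -9 -7 0 0 0 6; 0 -11 -8 0 0 0 7; 0 -12 -8.5 0 0 0 8'; python3 -c "
from h import *
plan(.40,-.131,.2475,-1.7)"
```

```text
clock: 3.95
position: [0.4696, 0.041, 0.2473]
ee_rot: [-2.082, -2.351, 0.001]
force: [-0.4, 0.1, -2.0]
width: 0.098
gripper_force: 30.0
clock: 4.58
position: [0.4018, -0.0876, 0.2479]
ee_rot: [2.241, 2.201, 0.001]
force: [0.7, 0.8, -1.2]
width: 0.095
gripper_force: 30.0
t 4.58 pos [ 0.4018 -0.0876  0.2479] j [-0.49  0.07  0.63  2.09 -0.05  0.99  0.14] F [ 0.7  0.8 -1.2] w 0.87
shift cm [-4.34 -0.11  0.04] turn [ 0.  -0.   0.7]
```

```bash
python3 -m creep '0 -2 0 0 0 0 0.5; 0 -3.5 -0.1 0 0 0 0.7; 0 -4.3 -0.1 1 0 0 0.7; 0 -4.3 -0.1 3 0 0 0.7; 0 -4.3 -0.1 5 0 0 0.7';python3 -m creep '0 0 0 0 0 0 0; 0 0 0 0 0 0 0; 0 0 0 0 0 0 0; 0 0 0 0 0 0 0'; python3 - <<'E'
from h import *
plan(.5165,-.131,.198,-1.7)
s=vision.get_image('scene')[:,:,::-1];t=vision.get_image('top')[:,:,::-1]
cv2.imwrite('pics/m3.png',np.hstack([crop(s,140,170,100,100),crop(t,280,155,100,100)]))
E
```

```text
clock: 5.2
position: [0.4013, -0.1292, 0.1972]
ee_rot: [2.251, 2.191, 0.001]
force: [0.4, 0.2, -1.8]
width: 0.1
gripper_force: 30.0
clock: 5.7
position: [0.4007, -0.1295, 0.1982]
ee_rot: [2.252, 2.19, 0.001]
force: [-0.2, 0.2, -1.1]
width: 0.097
gripper_force: 30.0
t 5.7 pos [ 0.4007 -0.1295  0.1982] j [-0.39  0.17  0.67  2.15 -0.14  0.87  0.33] F [-0.2  0.2 -1.1] w 0.89
shift cm [ 0.17 11.58  0.04] turn [ 0.1 -0.   0.1]
```

View pics/m3.png

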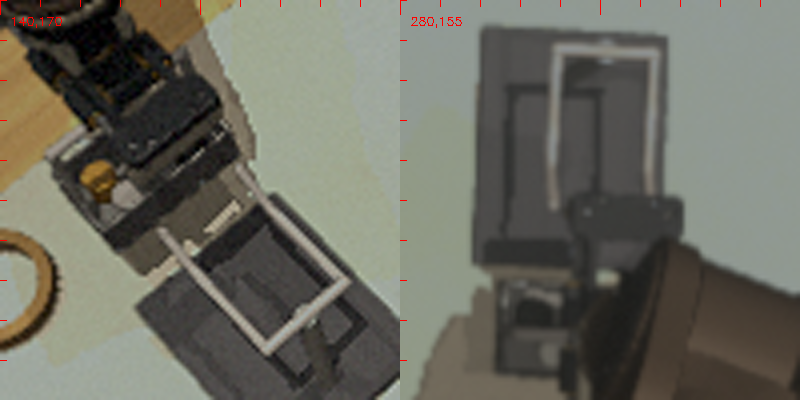

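The tote hangs level in front of the stand with the prongs above its rim; in the scene crop the rim corners are at ~(110,240) and ~(243,160). I'll check these against the predicted positions.

```bash
python3 - <<'E'
from h import *
X=[]
yaw=np.radians(-1.7);ux=np.array([np.cos(yaw),np.sin(yaw),0]);uy=np.array([-np.sin(yaw),np.cos(yaw),0])
b=np.array([.4007,-.1325,.195])
X=[b+.035*s*ux+t*.062*uy-[0,0,.075] for s,t in((1,-1),(1,1),(-1,1))]
print(((proj('scene',X)-(140,170))*4).round()); print(((proj('top',X)-(280,155))*4).round())
E
```

```text
[[ 99. 234.]
 [227. 131.]
 [172.  74.]]
[[273. 285.]
 [104. 278.]
 [100. 375.]]
```

```bash
python3 -m creep '0 0.2 1 0 0 0 0; 0 0.2 2.5 0 0 0 0; 0 0.2 4.5 0 0 0 0; 0 0.2 6.5 0 0 0 0; 0 0.2 7.5 0 0 0 0'; python3 -m creep '0 0 1 0 0 0 0; 0 0 2.5 0 0 0 0; 0 0 3.6 0 0 0 0; 0 0 4.1 0 0 0 0; 0 0 4.1 0 0 0 0';  python3 - <<'E'
from h import *
plan(.5165,-.131,.165,-1.7)
s=vision.get_image('scene')[:,:,::-1];t=vision.get_image('top')[:,:,::-1]
cv2.imwrite('pics/m4.png',np.hstack([crop(s,150,180,100,100),crop(t,280,155,100,100)]))
E
```

```text
clock: 6.42
position: [0.4771, -0.1295, 0.1975]
ee_rot: [2.251, 2.19, -0.0]
force: [-0.8, 0.6, -2.0]
width: 0.093
gripper_force: 30.0
clock: 7.05
position: [0.5164, -0.1308, 0.1976]
ee_rot: [-2.252, -2.19, 0.0]
force: [0.1, 0.2, -1.2]
width: 0.096
gripper_force: 30.0
t 7.05 pos [ 0.5164 -0.1308  0.1976] j [-0.32  0.37  0.63  1.9  -0.27  0.95  0.4 ] F [ 0.1  0.2 -1.2] w 0.88
shift cm [-0.02  0.01  3.26] turn [-0.   0.   0.1]
```

View pics/m4.png

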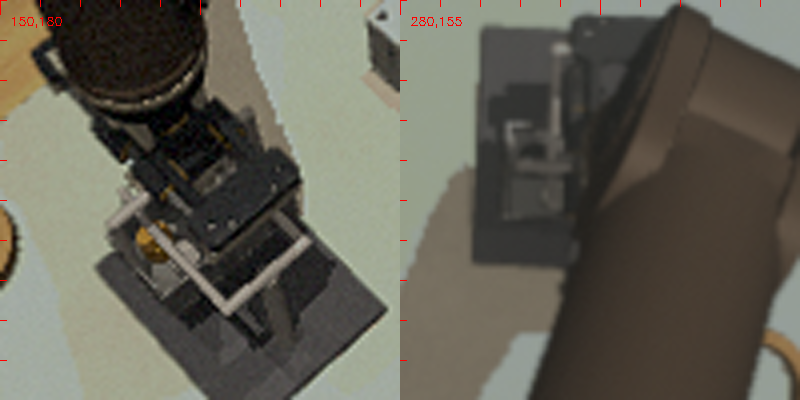

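The prongs run between the bar and the box (the bar's left end is at ~(120,215) in the scene crop, with the prong below it). I lower.

```bash
python3 -m creep '0 0 0 1 0 0 0; 0 0 0 2 0 0 0; 0 0 0 2.6 0 0 0; 0 0 0 3 0 0 0; 0 0 0 3.2 0 0 0'; python3 -m creep '0 0 0 0.1 0 0 0; 0 0 0 0.1 0 0 0'
```

```text
clock: 7.78
position: [0.5162, -0.1308, 0.1655]
ee_rot: [-2.252, -2.19, 0.0]
force: [-0.4, 0.9, -2.2]
width: 0.098
gripper_force: 30.0
clock: 8.02
position: [0.5164, -0.1308, 0.1648]
ee_rot: [2.252, 2.19, 0.0]
force: [-0.2, 0.1, -2.4]
width: 0.099
gripper_force: 30.0
```

Not yet carried by the stand; I lower further until the force rises.

```bash
for i in 1; do python3 -m creep '0 0 0 0.15 0 0 0; 0 0 0 0.3 0 0 0; 0 0 0 0.3 0 0 0'; done; python3 -m creep '0 0 0 0.15 0 0 0; 0 0 0 0.2 0 0 0; 0 0 0 0.2 0 0 0'
```

```text
clock: 8.4
position: [0.5179, -0.131, 0.1627]
ee_rot: [2.25, 2.188, 0.004]
force: [2.7, 0.3, 3.9]
width: 0.093
gripper_force: 30.0
clock: 8.78
position: [0.5188, -0.1312, 0.1617]
ee_rot: [2.249, 2.187, 0.006]
force: [1.5, 1.3, 15.4]
width: 0.099
gripper_force: 30.0
```

```bash
python3 -m creep '0 0 0 -0.2 0 0 0; 0.5 0 0 -0.2 0 0 0; 1.4 0 0 -0.2 0 0 0; 2.4 0 0 -0.2 0 0 0; 3.6 0 0 -0.2 0 0 0'; python3 -m creep '4 0 0 0 0 0 0; 4 0 0 0 0 0 0; 4 0 0 -1 0 0 0; 4 0 0 -3 0 0 0; 4 0 0 -6 0 0 0'; python3 -m creep '4 0 0 -3 0 0 0; 4 0 0 -6 0 0 0; 4 0 0 -9 0 0 0; 4 6 0 -9 0 0 0; 4 12 0 -9 0 0 0' ; python3 -c "
from h import *
plan(.4305,.18,.16,1.2)"
```

```text
clock: 9.4
position: [0.5154, -0.1306, 0.1612]
ee_rot: [-2.251, -2.189, 0.002]
force: [-0.1, 0.2, -0.0]
width: 0.321
gripper_force: 0.0
clock: 10.02
position: [0.5159, -0.1307, 0.2225]
ee_rot: [-2.252, -2.189, 0.001]
force: [0.4, -0.0, 0.2]
width: 0.435
gripper_force: 0.0
clock: 10.65
position: [0.5198, -0.0101, 0.313]
ee_rot: [2.254, 2.186, 0.003]
force: [0.8, 0.6, 0.6]
width: 0.437
gripper_force: 0.0
t 10.65 pos [ 0.5198 -0.0101  0.313 ] j [-0.59  0.22  0.63  1.77 -0.14  1.19  0.05] F [0.8 0.6 0.6] w 4.01
shift cm [18.73 -9.54 15.29] turn [ 0.1 -0.  -3. ]
```

```bash
python3 -m creep '3 4 -1 3 0 0 -1; 3 9 -3 5 0 0 -2; 3 14 -6 7 0 0 -3; 3 17 -8.5 8 0 0 -3; 3 18.7 -9.5 8.5 0 0 -3' ; python3 - <<'E'
from h import *
plan(.4305,.18,.0915,1.2)
s=vision.get_image('scene')[:,:,::-1];t=vision.get_image('top')[:,:,::-1]
cv2.imwrite('pics/s5.png',s);cv2.imwrite('pics/t5.png',t)
cv2.imwrite('pics/m5.png',np.vstack([np.hstack([crop(s,230,125),crop(t,175,170)]),np.hstack([crop(s,150,190),crop(t,280,155)])]))
E
```

```text
clock: 11.28
position: [0.4282, 0.1805, 0.2267]
ee_rot: [-2.191, -2.251, 0.001]
force: [0.1, -0.1, 0.9]
width: 0.33
gripper_force: 0.0
t 11.28 pos [0.4282 0.1805 0.2267] j [-0.93  0.2   0.49  2.01 -0.11  0.96 -0.35] F [ 0.1 -0.1  0.9] w 3.03
shift cm [-0.06  0.24 13.52] turn [-0.  -0.   0.3]
```

View pics/m5.png

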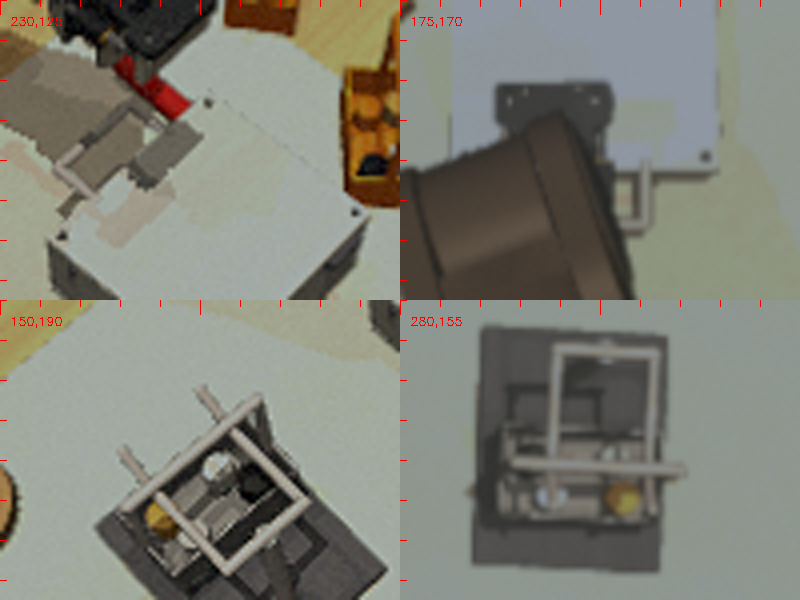

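The tote hangs level across both prongs: in the top crop its bar runs (515,462)–(685,470) across the prongs at 555 and 655. The cover is closed and free. Next I go down to the bow bar.

```bash
python3 -m creep '2.8 0 0.2 4 0 0 0.3; 2.8 0 0.2 8 0 0 0.3; 2.8 0 0.2 10 0 0 0.3; 2.8 0 0.2 11.5 0 0 0.3; 2.8 0 0.2 12.3 0 0 0.3'; python3 -m creep '2.8 0 0 0.4 0 0 0; 2.8 0 0 0.8 0 0 0; 2.8 0 0 1.2 0 0 0; 2.8 0 0 1.2 0 0 0'; python3 - <<'E'
from h import *
plan(.4305,.18,.0915,1.2)
s=vision.get_image('scene')[:,:,::-1]
cv2.imwrite('pics/m6.png',crop(s,220,125,100,75,6))
E
```

```text
clock: 12.0
position: [0.4325, 0.1784, 0.1036]
ee_rot: [2.201, 2.241, 0.0]
force: [-0.2, 0.3, 0.9]
width: 0.305
gripper_force: 0.0
clock: 12.5
position: [0.4319, 0.1789, 0.0917]
ee_rot: [-2.2, -2.242, 0.0]
force: [0.1, 0.5, 0.5]
width: 0.306
gripper_force: 0.0
t 12.5 pos [0.4319 0.1789 0.0917] j [-0.83  0.41  0.41  2.15 -0.28  0.63 -0.2 ] F [0.1 0.5 0.5] w 2.81
shift cm [ 0.12 -0.13  0.02] turn [-0.  -0.  -0.1]
```

View pics/m6.png

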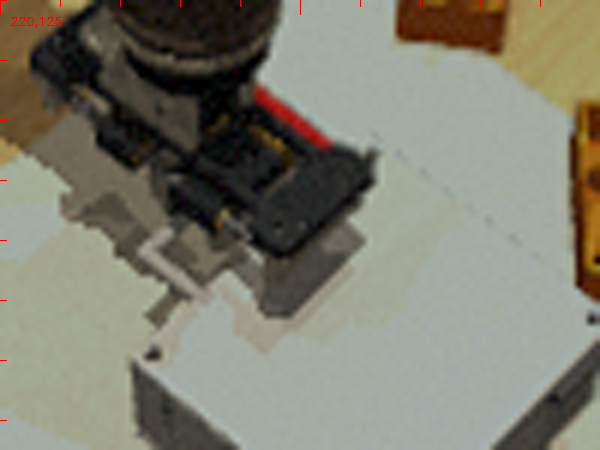

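The gripper straddles the bow bar (its front corner is visible at ~(160,245) in the crop). I close it.

```bash
python3 -m creep '1.5 0 0 0 0 0 0; 0 0 0 0 0 0 0; 0 0 0 0 0 0 0; 0 0 0 0 0 0 0; 0 0 0 0 0 0 0' 15;  python3 - <<'E'
from h import *
s=telemetry.observe();R=Ro.from_rotvec(s['ee_rot']);p=s['position'];print(p,s['width']*9.18,s['force'],s['gripper_force'])
# arc about hinge, 220mm, initial elevation angle atan(3/220)
h=p-.003*np.array([0,0,1]);r=np.hypot(220,3)/1000;a0=np.arctan2(3,220)
yaw=np.radians(1.2);u=np.array([np.cos(yaw),np.sin(yaw),0])
for d in range(4,53,2):
    a=a0+np.radians(d); D=u*r*(np.cos(a0)-np.cos(a))+np.array([0,0,r*(np.sin(a)-np.sin(a0))])
    print(d,(R.inv().apply(D)*100).round(2))
E
```

```text
clock: 13.18
position: [0.4318, 0.1789, 0.0918]
ee_rot: [-2.2, -2.242, 0.0]
force: [-2.0, 0.1, 3.5]
width: 0.104
gripper_force: 15.0
[0.43182298 0.17890054 0.09179316] 0.9518056665406314 [-1.999687    0.06164489  3.48093696] 15.000294595956802
4 [ 0.    0.07 -1.53]
6 [ 0.    0.15 -2.3 ]
8 [ 0.    0.26 -3.06]
10 [ 0.    0.39 -3.82]
12 [ 0.    0.54 -4.57]
14 [ 0.    0.73 -5.31]
16 [ 0.    0.93 -6.05]
18 [ 0.    1.17 -6.78]
20 [ 0.    1.43 -7.51]
22 [ 0.    1.71 -8.22]
24 [ 0.    2.02 -8.92]
26 [ 0.01  2.36 -9.61]
28 [ 1.000e-02  2.710e+00 -1.029e+01]
30 [ 1.000e-02  3.100e+00 -1.096e+01]
32 [ 1.000e-02  3.500e+00 -1.161e+01]
34 [ 1.000e-02  3.930e+00 -1.225e+01]
36 [ 1.000e-02  4.380e+00 -1.287e+01]
38 [ 1.000e-02  4.850e+00 -1.348e+01]
40 [ 1.000e-02  5.340e+00 -1.407e+01]
42 [ 1.000e-02  5.850e+00 -1.464e+01]
44 [ 1.00e-02  6.38e+00 -1.52e+01]
46 [ 1.000e-02  6.930e+00 -1.574e+01]
48 [  0.02   7.5  -16.25]
50 [  0.02   8.09 -16.75]
52 [  0.02   8.69 -17.22]
```

```bash
python3 -m creep '0 0 0.05 -1 0 0 0; 0 0 0.15 -2.3 0 0 0; 0 0 0.39 -3.8 0 0 0; 0 0 0.7 -5.3 0 0 0; 0 0 0.93 -6.05 0 0 0' 20; python3 -c "
from cell import telemetry as t; s=t.observe(); print(s['position'],s['force'])"
```

```text
clock: 13.8
position: [0.4411, 0.179, 0.1533]
ee_rot: [-2.2, -2.242, -0.001]
force: [-1.3, 1.9, -2.9]
width: 0.101
gripper_force: 20.0
[0.44110085 0.17901207 0.15332456] [-1.28733939  1.85714973 -2.85712405]
```

```bash
python3 -m creep '0 0 0.5 -1.46 0 0 0; 0 0 1.09 -2.87 0 0 0; 0 0 1.78 -4.24 0 0 0; 0 0 2.57 -5.56 0 0 0; 0 0 3.45 -6.82 0 0 0'; python3 -m creep '0 0 0.96 -1.2 0 0 0; 0 0 2 -2.33 0 0 0; 0 0 3.12 -3.38 0 0 0; 0 0 3.71 -3.88 0 0 0; 0 0 3.71 -3.88 0 0 0'; python3 -m creep '0 0 0 0 0 0 0; 0 0 0 0 0 0 0; 0 0 0 0 0 0 0; 0 0 0 0 0 0 0'; python3 - <<'E'
from h import *
p=telemetry.observe()['position'];print(p,np.degrees(np.arctan2(p[2]-.003-.0855,.6518-p[0]))-.8)
s=vision.get_image('scene')[:,:,::-1];t=vision.get_image('top')[:,:,::-1]
cv2.imwrite('pics/m7.png',np.hstack([crop(s,130,90,200,200,2),crop(t,175,130,200,200,2)]))
E
```

```text
clock: 14.42
position: [0.4737, 0.1797, 0.2206]
ee_rot: [-2.197, -2.241, 0.005]
force: [-8.3, 1.7, 1.4]
width: 0.099
gripper_force: 20.0
clock: 15.05
position: [0.5103, 0.1803, 0.2605]
ee_rot: [-2.197, -2.24, 0.005]
force: [-17.7, -0.9, 19.9]
width: 0.098
gripper_force: 20.0
clock: 15.55
position: [0.5099, 0.1803, 0.2601]
ee_rot: [-2.196, -2.24, 0.006]
force: [-17.6, -1.2, 17.8]
width: 0.098
gripper_force: 20.0
[0.50986303 0.18032417 0.26008508] 49.60209231795878
```

View pics/m7.png

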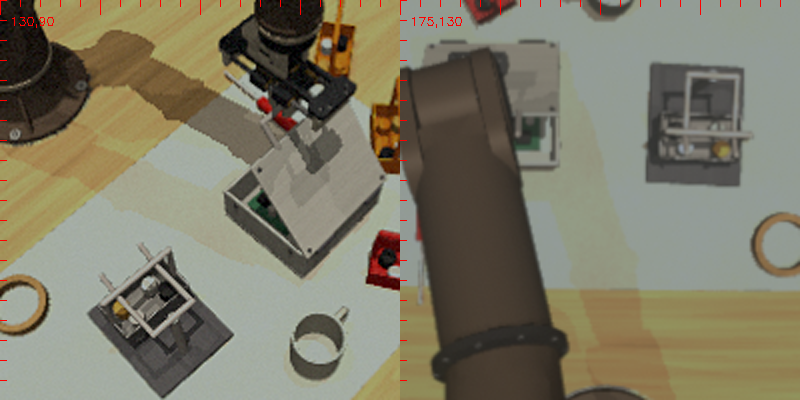

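The cover is open with the circuit visible and the tote still hangs. A radial force of about 25 N presses the tool outward from the hinge, so I ease the tool that way.

```bash
python3 -m creep '0 0 -0.1 -0.12 0 0 0; 0 0 -0.2 -0.24 0 0 0; 0 0 -0.2 -0.24 0 0 0; 0 0 -0.2 -0.24 0 0 0'
```

```text
clock: 16.15
position: [0.511, 0.1803, 0.2616]
ee_rot: [2.2, 2.242, 0.0]
force: [1.8, 1.1, -4.7]
width: 0.099
gripper_force: 20.0
```

```bash
python3 -m creep '0 0 0 0 0 0 0; 0 0 0 0 0 0 0; 0 0 0 0 0 0 0; 0 0 0 0 0 0 0; 0 0 0 0 0 0 0' && python3 -c "
from cell import job; print(job.sign_off())"
```

```text
clock: 16.77
position: [0.511, 0.1803, 0.2615]
ee_rot: [2.2, 2.242, 0.0]
force: [4.5, 0.5, -8.0]
width: 0.102
gripper_force: 20.0
the job is handed in; nothing more can be done
None
```

I handed the job in at 16.8 s: the tote hangs released on both prongs, and the gripper holds the cover at about 50 degrees (50–51 worked out from the tool position); sign-off returned no verdict.

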